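# Book cartons in with the scanner and file them upright

## Robot

A 6-joint arm with a two-finger parallel gripper is mounted at the origin on the work surface. World frame = base frame: x ahead of the robot, y to its left, z up, the work surface at z = 0. Lengths are in m, angles in rad, forces in N, time in s.
With the tool pointing down it reaches from about 0.425 to 0.95 m from the base axis. Payload 3.5 kg.
Tool frame: the origin (TCP) lies midway between the tips of the shut fingers; the grasp point (between the pads) lies 19 mm behind it; z points along the fingers, y is the line along which they close (so a half turn about z gives the same grasp; the last joint's range is limited). The gripper opens to 85 mm and grips with 20 to 120 N. Pads are 22 mm wide; open, the fingers measure 114 mm over their backs; the gripper's body (76 mm by 85 mm) begins 54 mm behind the grasp point. The pads swing forward as they close: fully open they stand 13 mm farther back than shut.
Start: joints at [-1.485, 0.286, 1.577, -0, 1.279, -0.15], TCP at [0.158, -0.656, 0.231] pointing down, gripper open.
Joint ranges: [-2.77, 2.77], [-0.9, 2.22], [0.21, 2.48], [-1.53, 4.67], [0.24, 2.81], [-2.84, 2.84]. Speed limits (rad/s): [2.79, 2.79, 3.14, 3.14, 3.14, 3.14].

## Interface

Orientations are given as a unit quaternion [x, y, z, w].
In Python, from plant import ctrl, cams, order gives the robot as it stands.
- The arm moves only by the tool move_arm, never from a script. Its argument "plan" is one flat list of numbers, 7 for each row, row after row: the shift along the world's x, y, z in mm, then the turn, a rotation vector about the world's x, y, z in degrees, then the finger opening in mm, from 0 to 85.4. A call has 1 to 12 rows; each row shifts and turns the commanded pose from where the row before left it; what a row does not reach is not made up. A row lasts 1/10 s, in which the tool goes at most 50 mm and 8.59 degrees, less where a joint would pass 70% of its speed; a pose out of reach is approached as far as the arm can. A call is refused whole if a number of a shift passes 50 or a number of a turn 8.59, either way. A call with a gripper value outside its range is refused whole. The fingers move at their own pace and stop on an object; "newtons" is the grip in N (left out, the last holds). Time passes only in rows, so rows that do not move let the fingers close. It gives the time, the measured TCP pose, the force, the opening and the grip force at its end, in the units of the state.
- ctrl.get_state(): the state, without advancing time (a new reading comes with each control period).
- cams.read_camera(name): name is "scene" or "top"; returns a dict with "color" (384x512x3 uint8, red, green, blue), "fov_y" (degrees; the focal length in pixels is half the picture's height over the tangent of half this angle, whatever the lens; pixels are square), "cx", "cy" (the principal point, pixels), "origin" and "orientation" of the camera in the world. Camera axes: x right, y up, looking along -z (the intrinsics and any distortion apply to the point x, -y, -z); pixel columns grow to the right and rows downward; lengths in m; the calibration is good to about 2 mm. A picture is of the moment at which its call begins. There is no depth.
- order.sign_off(): hands the job in; it is judged then, once.
The state is a dict: "time": time; "qpos": joint angles; "dq": joint speeds; "joint_efforts": joint torques, N m; "eef_pos": TCP position; "tcp_rot": TCP orientation; "contact_force": force on the tool from outside, world axes, zero at the start; "wrist_torque": the same for the moment, N m; "opening": opening from 0.0 (shut) to 1.0 (fully open); "finger_force": force on a finger pad.
Only numpy, scipy, OpenCV 4.12 (cv2) and the standard library are available. Lean on these libraries where they do the work, as an engineer would, in place of code of your own. Each camera call takes 0.05 s, during which the arm holds its last target. There are 200 camera calls.

## Task

Two or three cartons lie on the desk: take the scanner from its rest and scan their labels, longest carton first, then the next longest, holding the scanner steady for three seconds some 10 cm squarely above each label's centre with its scan line along the label's length, across the bars. Then put the scanner back in the forks of its rest, and finally stand every carton upright on its small end on the flat wooden board, in any order, each free-standing and well within its edges. Leave the mug, mouse and stapler alone.

Things in the scene. Friction and masses are not known exactly. Their poses are not given: they have to be found in the camera images.
- carton_long: Carton, the longest of the three kinds, plain brown cardboard, closed and rigid, 130 long (x) x 46 wide (y) x 30 thick (z) mm, 0.10 to 0.20 kg. Starts lying flat on the desk with its label up. Origin at the centre of its large unlabelled underside; x along its length, z out of the labelled face. May be absent (None).
- carton_long_label (a point): Centre of the white barcode label (46 x 34 mm) on the carton's upper large face: 33 mm along +x from the middle, 30 mm above the origin. The label's 46 mm length runs along the carton's x; its dark bars run along y, side by side along x. Same axes as the carton.
- carton_long_center (a point): Middle of that carton's volume (15 mm above its origin along its z). Same axes as the carton.
- carton_mid: Carton, the middle-length of the three kinds, plain brown cardboard, closed and rigid, 110 long (x) x 46 wide (y) x 30 thick (z) mm, 0.10 to 0.20 kg. Starts lying flat on the desk with its label up. Origin at the centre of its large unlabelled underside; x along its length, z out of the labelled face. May be absent (None).
- carton_mid_label (a point): Centre of the white barcode label (46 x 34 mm) on the carton's upper large face: 23 mm along +x from the middle, 30 mm above the origin. The label's 46 mm length runs along the carton's x; its dark bars run along y, side by side along x. Same axes as the carton.
- carton_mid_center (a point): Middle of that carton's volume (15 mm above its origin along its z). Same axes as the carton.
- carton_short: Carton, the shortest of the three kinds, plain brown cardboard, closed and rigid, 90 long (x) x 46 wide (y) x 30 thick (z) mm, 0.10 to 0.20 kg. Starts lying flat on the desk with its label up. Origin at the centre of its large unlabelled underside; x along its length, z out of the labelled face. May be absent (None).
- carton_short_label (a point): Centre of the white barcode label (46 x 34 mm) on the carton's upper large face: 13 mm along +x from the middle, 30 mm above the origin. The label's 46 mm length runs along the carton's x; its dark bars run along y, side by side along x. Same axes as the carton.
- carton_short_center (a point): Middle of that carton's volume (15 mm above its origin along its z). Same axes as the carton.
- scanner: Barcode scanner, 0.18 kg, always on: black handle 155 long (x -85..+70) x 30 x 30 mm, grey head (x 70..118, y +-22, z -50..+35 mm) on its +x end. Origin on the handle's centre line near the balance point, midway between the forks at rest. x along the handle to the head, z up. The head looks along -z, square to the handle; its scan line runs along y, across the handle.
- scanner_window (a point): Centre of the scanner's window on the underside of its head, at (94, 0, -50) mm in the scanner's frame, same axes: it looks along -z.
- scanner_rest: Fixed aluminium rest: base plate 8 mm high and two U-forks 10 mm thick at x = +48 and -55 mm. Fork floors 80 mm above the desk, cheeks up to 96 mm, 42 mm apart inside, 52 outside. The 93 mm between the forks is free for fingers. Origin on the desk under the seat, x along the handle to the head, z up.
- rest_seat (a point): Where the scanner's origin lies when it rests in the forks: 95 mm above the rest's origin, same axes.
- stand: Fixed filing board: a plain flat pale wooden board, 290 (x) x 170 (y) x 4 mm thick, lying on the desk. Origin under its centre at desk level; its top is 4 mm above that; z up.
- mug: White mug, 76 mm wide, 90 mm high; bystander, leave it alone. Origin under its centre.
- mouse: Black computer mouse, 105 x 60 x 34 mm; bystander, leave it alone. Origin under its centre.
- stapler: Black stapler, 130 x 34 x 43 mm; bystander, leave it alone. Origin under its centre.
Not all that is in view belongs to the job. What is shaped like the carton_short but pink or yellow is not meant.

How it is judged:
On the way, in this order (a step that is already met when the one before it is completed fails the run):
1. longest carton scanned: window 40-160 mm over the label, square to it (0.2 rad), aimed within 12 mm of its centre, scan line along its length (0.3 rad), held so for 2.5 s (z of carton_long_label in the frame of scanner_window between -0.16 and -0.04 m and x of carton_long_label in the frame of scanner_window between -0.012 and 0.012 m and y of carton_long_label in the frame of scanner_window between -0.012 and 0.012 m and angle between the z axis of scanner and the z axis of carton_long, either way round below 0.2 rad and angle between the y axis of scanner and the x axis of carton_long, either way round below 0.3 rad), for 2.5 s.
2. middle-length carton scanned: window 40-160 mm over the label, square to it (0.2 rad), aimed within 12 mm of its centre, scan line along its length (0.3 rad), held so for 2.5 s (z of carton_mid_label in the frame of scanner_window between -0.16 and -0.04 m and x of carton_mid_label in the frame of scanner_window between -0.012 and 0.012 m and y of carton_mid_label in the frame of scanner_window between -0.012 and 0.012 m and angle between the z axis of scanner and the z axis of carton_mid, either way round below 0.2 rad and angle between the y axis of scanner and the x axis of carton_mid, either way round below 0.3 rad), for 2.5 s.
3. shortest carton scanned: window 40-160 mm over the label, square to it (0.2 rad), aimed within 12 mm of its centre, scan line along its length (0.3 rad), held so for 2.5 s (z of carton_short_label in the frame of scanner_window between -0.16 and -0.04 m and x of carton_short_label in the frame of scanner_window between -0.012 and 0.012 m and y of carton_short_label in the frame of scanner_window between -0.012 and 0.012 m and angle between the z axis of scanner and the z axis of carton_short, either way round below 0.2 rad and angle between the y axis of scanner and the x axis of carton_short, either way round below 0.3 rad), for 2.5 s.
4. the scanner is back in its rest, lying in both forks, let go (x of scanner in the frame of rest_seat between -0.018 and 0.018 m and y of scanner in the frame of rest_seat between -0.012 and 0.012 m and z of scanner in the frame of rest_seat between -0.008 and 0.008 m and angle between scanner's own z axis and vertical below 0.12 rad and angle between the x axis of scanner and the x axis of scanner_rest, either way round below 0.2 rad and linear speed of scanner below 0.02 m/s and contact force between the fingers and scanner below 0.1 N), for 0.3 s.
At the end, for the whole second after the job is handed in: Each present carton stands at rest on a small end on the board: length within 0.1 rad of vertical, centre within x +-125 and y +-60 mm of its middle, half its length up (6 mm). Scanner in both forks: within 18 mm along, 12 across, 8 in height of its seat, level, 0.2 rad (angle between the x axis of each of carton_long, carton_mid, carton_short and the z axis of stand, either way round below 0.1 rad and x of carton_long_center in the frame of stand between -0.125 and 0.125 m and y of carton_long_center in the frame of stand between -0.06 and 0.06 m and z of carton_long_center in the frame of stand between 0.063 and 0.075 m and linear speed of each of carton_long, carton_mid, carton_short, scanner below 0.02 m/s and x of carton_mid_center in the frame of stand between -0.125 and 0.125 m and y of carton_mid_center in the frame of stand between -0.06 and 0.06 m and z of carton_mid_center in the frame of stand between 0.053 and 0.065 m and x of carton_short_center in the frame of stand between -0.125 and 0.125 m and y of carton_short_center in the frame of stand between -0.06 and 0.06 m and z of carton_short_center in the frame of stand between 0.043 and 0.055 m and x of scanner in the frame of rest_seat between -0.018 and 0.018 m and y of scanner in the frame of rest_seat between -0.012 and 0.012 m and z of scanner in the frame of rest_seat between -0.008 and 0.008 m and angle between scanner's own z axis and vertical below 0.12 rad and angle between the x axis of scanner and the x axis of scanner_rest, either way round below 0.2 rad); the robot touches nothing.
It fails at once if the mug is shoved more than 30 mm or tipped over (distance of mug from where it was at the start of the episode above 0.03 m or angle between mug's own z axis and vertical above 0.5 rad).
It fails at once if the mouse is shoved more than 30 mm or tipped over (distance of mouse from where it was at the start of the episode above 0.03 m or angle between mouse's own z axis and vertical above 0.5 rad).
It fails at once if the stapler is shoved more than 30 mm or tipped over (distance of stapler from where it was at the start of the episode above 0.03 m or angle between stapler's own z axis and vertical above 0.5 rad).
Of carton_long, carton_mid, carton_short only 2 to 3 are there at a start; the rules pass over those that are not, and their reading is None.
At some moment in a run one of carton_long, carton_mid, carton_short may be knocked a few centimetres aside while the robot is not near it.
It also fails if it takes over 210 s, if anything falls off the work surface, if the arm or the gripper's body presses on something with over 40 N, if the wrist force passes 120 N, or if a joint passes its speed limit or range.

## Working session

There is one attempt and no reset: what is moved stays moved. The work goes in short steps, Python scripts to look and compute and a tool call to move; the robot and the scene stay as the last step left them, time stands still between calls to the robot, and variables do not carry over. Pictures are saved under pics/ and viewed, at most 14 in all, crops included, and the job is handed in when it is done.

Besides the shell and the picture viewer there is one more tool, called after "Call:" in YAML: its name, and indented under it one key for each argument. move_arm: Moves the arm, as the interface text tells. Its arguments: {"type":"object","properties":{"plan":{"type":"array","items":{"type":"number"}},"newtons":{"type":"number"}},"required":["plan"]}

```bash
mkdir -p pics; ls; cat > h.py <<'E'
import numpy as np, cv2
from scipy.spatial.transform import Rotation as R
from plant import ctrl, cams, order
def cam(n):
    c=cams.read_camera(n); return c
def ray(c,u,v):
    f=c["color"].shape[0]/2/np.tan(np.radians(c["fov_y"])/2)
    d=np.array([(u-c["cx"])/f,-(v-c["cy"])/f,-1.0])
    return np.array(c["origin"]),R.from_quat(c["orientation"]).apply(d)
def onz(c,u,v,z):
    o,d=ray(c,u,v); return o+d*(z-o[2])/d[2]
def pix(c,p):
    f=c["color"].shape[0]/2/np.tan(np.radians(c["fov_y"])/2)
    q=R.from_quat(c["orientation"]).inv().apply(np.array(p)-c["origin"])
    return c["cx"]+f*q[0]/-q[2], c["cy"]-f*q[1]/-q[2]
def save(c,fn,box=None,w=800):
    im=c["color"][:,:,::-1]
    if box: im=im[box[1]:box[3],box[0]:box[2]]
    s=min(800/im.shape[1],600/im.shape[0])
    cv2.imwrite("pics/"+fn,cv2.resize(im,None,fx=s,fy=s,interpolation=cv2.INTER_CUBIC))
E
python3 - <<'E'
from h import *
for n in("scene","top"):
    c=cam(n); save(c,n+"0.png"); print({k:v for k,v in c.items() if k!="color"})
print(ctrl.get_state())
E
```

```text
pics
{'fov_y': 47.511357800463585, 'cx': 253.42973023000522, 'cy': 186.71023571013788, 'origin': array([ 0.99252088, -0.48553802,  1.28400585]), 'orientation': array([0.24858244, 0.08741281, 0.32729061, 0.9074396 ])}
{'fov_y': 49.12127645674886, 'cx': 259.1831011553935, 'cy': 186.83966320588692, 'origin': array([0.36434779, 0.04741731, 1.15001314]), 'orientation': array([ 0.05904927, -0.06855557, -0.69372753,  0.71453161])}
{'time': 0.1, 'qpos': array([-1.48500864e+00,  2.87093313e-01,  1.57800213e+00, -2.46278265e-05,
        1.27860984e+00, -1.49997088e-01]), 'dq': array([ 0.0002416 , -0.0026126 , -0.00241229, -0.00064855,  0.00045614,
       -0.00033192]), 'joint_efforts': array([ 7.01319950e-04, -4.07297409e+01, -2.93699169e+01, -1.42300719e-04,
        3.42664775e-03,  6.11761564e-06]), 'eef_pos': array([ 0.15765841, -0.65572894,  0.23009009]), 'tcp_rot': array([ 9.93057765e-01,  1.17622958e-01,  2.21246090e-05, -1.05614705e-03]), 'contact_force': array([-0.05293254, -0.11523496, -0.00089881]), 'wrist_torque': array([-0.02781869,  0.03934344,  0.02980529]), 'finger_force': 0.0, 'opening': 0.9971939802031435}
```

View pics/scene0.png

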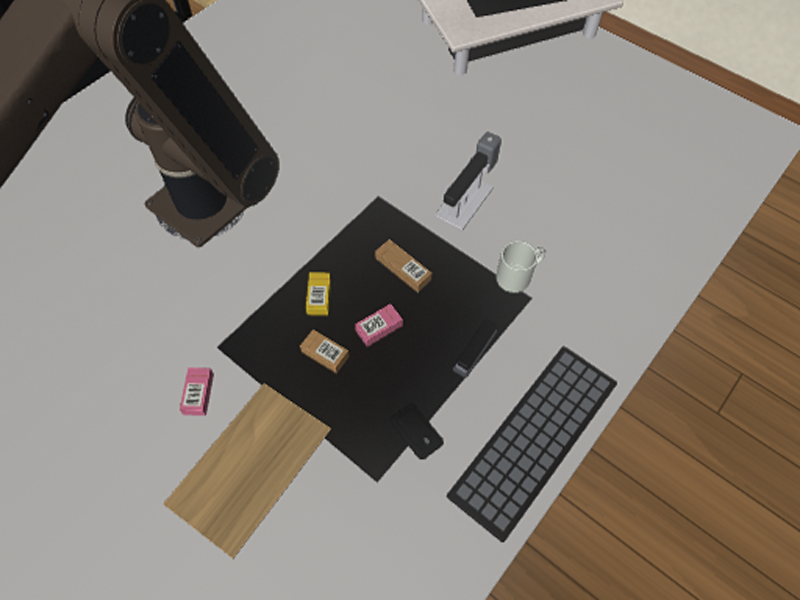

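View pics/top0.png

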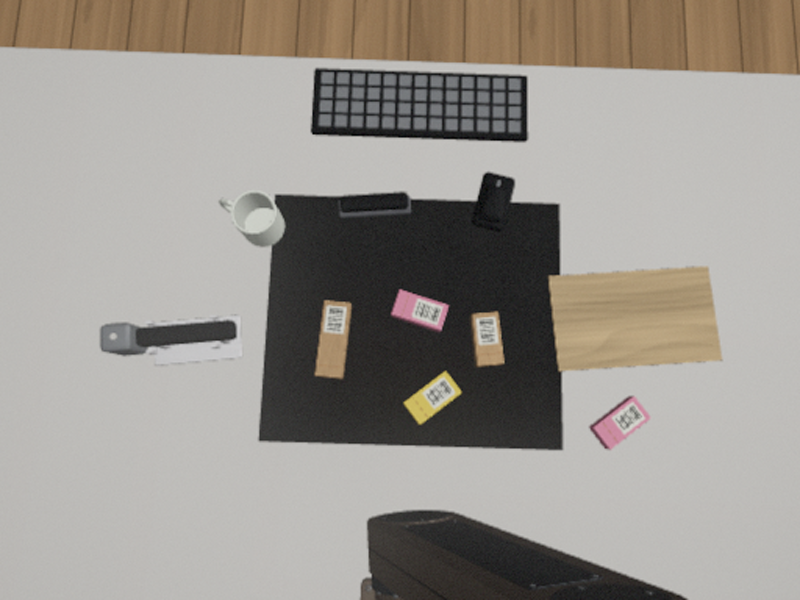

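The top view shows two brown cartons. One is long, at about (335,340) in the 800-wide view, with its label end at (335,320). The other is shorter, at about (488,340). The lookalikes are the pinks at (420,310) and (620,422) and the yellow at (432,397), and I rule these out by colour. The scanner is at (180,335) with its head to the left (+y), and the board is at (635,318).

```bash
cat > meas.py <<'E'
from h import *
def quad(c,m,z,tag):
    # largest contour -> minAreaRect on the plane z
    m=cv2.morphologyEx(m,cv2.MORPH_CLOSE,np.ones((5,5),np.uint8))
    cs,_=cv2.findContours(m,cv2.RETR_EXTERNAL,cv2.CHAIN_APPROX_NONE)
    out=[]
    for k in cs:
        if cv2.contourArea(k)<60: continue
        P=np.array([onz(c,u,v,z)[:2] for u,v in k[:,0]],np.float32)*1000
        (x,y),(w,h),a=cv2.minAreaRect(P)
        if w<h: w,h,a=h,w,a+90
        mu=k[:,0].mean(0)
        print(tag,"px",mu.round(),"xy",round(x,1),round(y,1),"size",round(w),round(h),"ang",round((a+90)%180-90,1))
        out.append((x,y,w,h,a))
    return out
def masks(c):
    hsv=cv2.cvtColor(c["color"],cv2.COLOR_RGB2HSV); H,S,V=cv2.split(hsv)
    brown=((H>=7)&(H<=20)&(S>60)&(S<185)&(V>70)).astype(np.uint8)*255
    white=((S<60)&(V>110)).astype(np.uint8)*255
    return brown,white,H,S,V
E
python3 - <<'E'
from meas import *
c=cam("top"); b,w,H,S,V=masks(c)
def sub(m,x0,y0,x1,y1):
    o=np.zeros_like(m); o[y0:y1,x0:x1]=m[y0:y1,x0:x1]; return o
for n,bx in(("A",(190,185,232,250)),("B",(295,190,330,242))):
    quad(c,sub(b|w,*bx),.03,"carton"+n); quad(c,sub(w,*bx),.03,"label"+n)
quad(c,sub(b,340,150,480,250),.004,"board")
blk=((V<60)).astype(np.uint8)*255
quad(c,sub(blk,75,195,160,235),.11,"handle")
grey=((V<135)).astype(np.uint8)*255
quad(c,sub(grey,55,195,160,235),.11,"handle+head")
quad(c,sub(((V>185)&(S<30)).astype(np.uint8)*255,88,195,160,240),.008,"restplate")
s=cam("scene"); b,w,H,S,V=masks(s)
for n,bx in(("A",(235,148,282,190)),("B",(188,208,226,242))):
    quad(s,sub(b|w,*bx),.03,"S carton"+n); quad(s,sub(w,*bx),.03,"S label"+n)
quad(s,sub(b,100,240,215,360),.004,"S board")
blk=((V<60)).astype(np.uint8)*255
quad(s,sub(blk,275,90,320,140),.11,"S handle")
save(c,"top_crop.png",(50,160,350,260)); save(s,"sc_crop.png",(260,70,340,150))
E
```

```text
cartonA px [213. 217.] xy 484.8 156.4 size 133 51 ang -4.1
labelA px [214. 204.] xy 518.2 155.4 size 48 36 ang -4.2
cartonB px [312. 217.] xy 493.0 -107.8 size 93 49 ang 6.9
labelB px [311. 211.] xy 506.8 -106.7 size 48 37 ang 6.8
board px [405. 204.] xy 541.0 -370.3 size 290 170 ang -84.8
handle px [119. 213.] xy 477.3 381.0 size 152 28 ang -83.5
handle+head px [106. 214.] xy 469.7 410.0 size 212 50 ang -86.5
restplate px [125. 215.] xy 479.1 401.5 size 198 120 ang -88.2
S cartonA px [258. 169.] xy 490.0 150.5 size 139 59 ang -4.1
S labelA px [264. 173.] xy 518.3 155.5 size 46 35 ang -3.9
S cartonB px [207. 224.] xy 499.3 -112.2 size 98 56 ang 6.7
S labelB px [210. 224.] xy 507.3 -105.7 size 46 34 ang 6.1
S board px [158. 300.] xy 542.8 -371.0 size 290 170 ang -84.6
S handle px [298. 114.] xy 484.9 375.9 size 166 34 ang -83.6
```

View pics/top_crop.png

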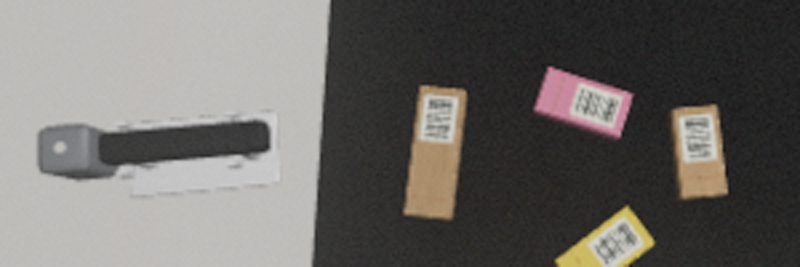

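View pics/sc_crop.png

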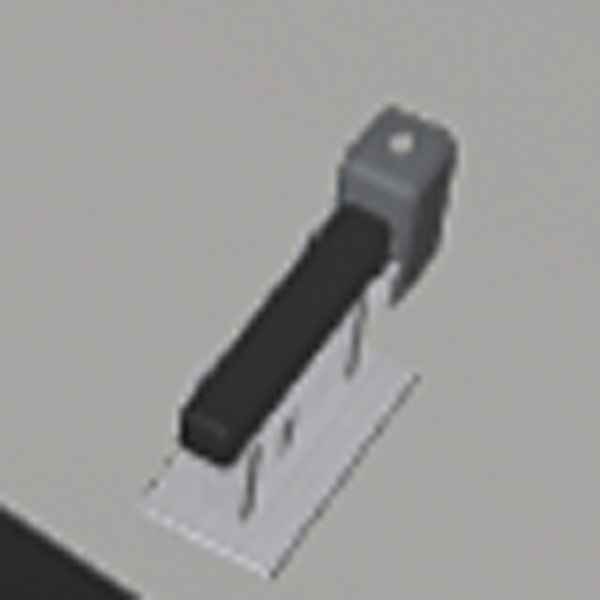

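The carton sizes match long (133x51) and short (93x49), so mid is absent. The scanner head points to +y and its yaw is about 96.5°. I'll set out along a path around the base.

Call:
move_arm:
  plan: [34,31,2,0,0,5,85,34,31,2,0,0,5,85,34,31,2,0,0,5,85,34,31,2,0,0,5,85,34,31,2,0,0,5,85,34,31,2,0,0,5,85,34,31,2,0,0,5,85,34,31,2,0,0,5,85,34,31,2,0,0,5,85,34,31,2,0,0,5,85,2,45,0,0,0,3,85,2,45,0,0,0,3,85]

```text
time: 1.4
eef_pos: [0.5023, -0.2546, 0.2508]
tcp_rot: [0.821, 0.571, -0.0, -0.0]
contact_force: [-0.1, 1.1, 0.0]
opening: 0.998
finger_force: 0.0
```

```bash
cat >> h.py <<'E'
def pose():
    s=ctrl.get_state(); M=R.from_quat(s["tcp_rot"]).as_matrix()
    print("t",round(s["time"],2),"tcp",(s["eef_pos"]*1000).round(1),"toolY deg",round(np.degrees(np.arctan2(M[1,1],M[0,1])),2),"z",M[:,2].round(3),"op",round(s["opening"]*85.4,1),"ff",round(s["finger_force"],1),"F",s["contact_force"].round(1),"q",s["qpos"].round(2))
def tri(c1,p1,c2,p2):
    (o1,d1),(o2,d2)=ray(c1,*p1),ray(c2,*p2); A=np.stack([d1,-d2],1); t=np.linalg.lstsq(A,o2-o1,rcond=None)[0]
    a,b=o1+t[0]*d1,o2+t[1]*d2; return (a+b)/2*1000,np.linalg.norm(a-b)*1000
E
python3 - <<'E'
from meas import *
pose()
c,s=cam("top"),cam("scene")
print("dot",tri(c,(72.5,215.1),s,(313.6,89.1)))
# refine dot: bright blob in head
for k,bx in((c,(66,209,79,222)),(s,(308,84,320,94))):
    g=k["color"].mean(2)[bx[1]:bx[3],bx[0]:bx[2]]; m=g>170
    ys,xs=np.nonzero(m); print("blob",xs.mean()+bx[0],ys.mean()+bx[1],m.sum())
# handle rear top corners / head-handle joint per view
for n,p in(("r",(-.085,0,.015)),("j",(.07,0,.015)),("dot",(.094,0,.035))):
    a=np.radians(96.5); w=np.array([.4765+p[0]*np.cos(a),.3885+p[0]*np.sin(a),.095+p[2]])
    print(n,w.round(4),pix(c,w),pix(s,w))
E
```

```text
t 1.4 tcp [ 502.3 -254.6  250.8] toolY deg -20.34 z [-0.001  0.001 -1.   ] op 85.2 ff 0.0 F [-0.1  1.1  0. ] q [-0.65  0.03  1.83  0.    1.28 -0.29]
dot (array([468.37221375, 488.2425566 , 127.97892659]), np.float64(2.7268674720803023))
blob 72.13333333333334 214.53333333333333 15
blob 316.3333333333333 85.0 3
r [0.4861 0.304  0.11  ] (np.float64(150.43269710650674), np.float64(210.6718772285607)) (np.float64(285.26984518026154), np.float64(126.53522090027252))
j [0.4686 0.4581 0.11  ] (np.float64(87.38874702830128), np.float64(215.8670335927542)) (np.float64(307.71681057958097), np.float64(97.70948471868024))
dot [0.4659 0.4819 0.13  ] (np.float64(74.19406800800098), np.float64(215.7697485171193)) (np.float64(311.6874062174603), np.float64(89.55254725071782))
```

Call:
move_arm:
  plan: [0,45,0,0,0,2.2,85,0,45,0,0,0,2.2,85,0,45,0,0,0,2.2,85,0,45,0,0,0,2.2,85,0,45,0,0,0,2.2,85,0,45,0,0,0,2.2,85,0,45,0,0,0,2.2,85,0,45,0,0,0,2.2,85,0,45,0,0,0,2.2,85,0,45,0,0,0,2.2,85,0,45,0,0,0,2.2,85,0,45,0,0,0,2.2,85]

```text
time: 2.7
eef_pos: [0.5019, 0.2851, 0.2514]
tcp_rot: [0.669, 0.743, 0.0, 0.0]
contact_force: [0.7, -0.1, 0.5]
opening: 0.991
finger_force: 0.0
```

Call:
move_arm:
  plan: [-8,36,0,0,0,0.4,85,-8,36,-10,0,0,0,85,-8,35,-20,0,0,0,85,0,0,-30,0,0,0,85,0,0,-20,0,0,0,85,0,0,0,0,0,0,85]

```text
time: 3.3
eef_pos: [0.4758, 0.3894, 0.1668]
tcp_rot: [0.667, 0.745, -0.004, -0.001]
contact_force: [-0.7, 0.4, -0.5]
opening: 0.993
finger_force: 0.0
```

```bash
python3 - <<'E'
from meas import *
pose(); c,s=cam("top"),cam("scene"); save(s,"sc2.png",(240,40,380,145)); save(c,"top2.png",(40,160,240,310))
E
```

```text
t 3.3 tcp [475.8 389.4 166.8] toolY deg 6.3 z [-0.007 -0.004 -1.   ] op 84.8 ff 0.0 F [-0.7  0.4 -0.5] q [ 0.52  0.22  1.78 -0.    1.15  0.41]
```

View pics/sc2.png

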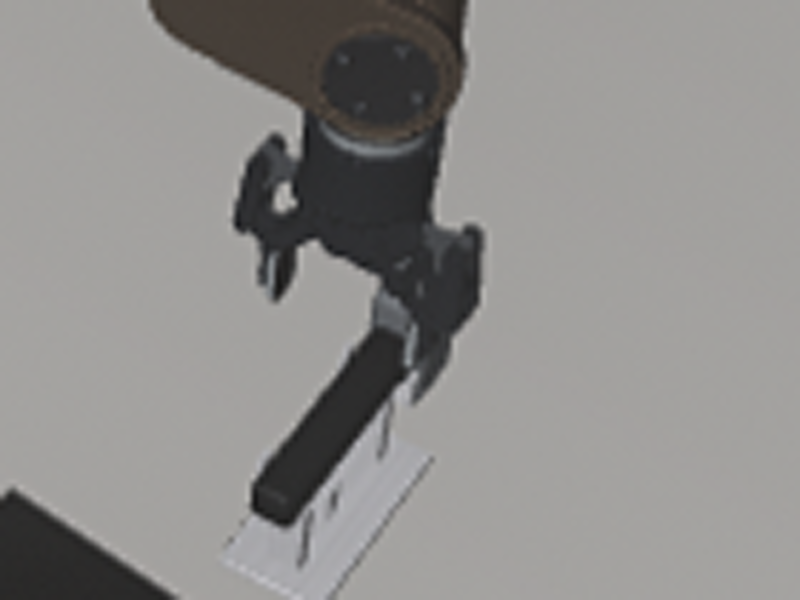

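The fingers straddle the handle between the forks, with the mid-tips over the handle line. Next I lower and grip.

Call:
move_arm:
  plan: [2,3,-30,0,0,0,85,0,0,-30,0,0,0,85,0,0,-20,0,0,0,85,0,0,-10,0,0,0,85,0,0,0,0,0,0,85,0,0,0,0,0,0,20,0,0,0,0,0,0,20,0,0,0,0,0,0,20,0,0,0,0,0,0,20,0,0,0,0,0,0,20,0,0,0,0,0,0,20,0,0,0,0,0,0,20]
  newtons: 60

```text
time: 4.6
eef_pos: [0.4805, 0.3941, 0.0827]
tcp_rot: [0.667, 0.745, 0.001, 0.0]
contact_force: [-0.4, -0.6, 6.8]
opening: 0.341
finger_force: 60.6
```

```bash
python3 - <<'E'
from meas import *
pose()
E
```

```text
t 4.6 tcp [480.5 394.1  82.7] toolY deg 6.31 z [ 0.002  0.001 -1.   ] op 29.1 ff 60.6 F [-0.4 -0.6  6.8] q [ 0.52  0.33  1.82 -0.    1.    0.41]
```

Call:
move_arm:
  plan: [0,0,10,0,0,0,20,0,0,15,0,0,0,20,0,0,20,0,0,0,20,0,0,20,0,0,0,20,0,0,20,0,0,0,20,0,0,0,0,0,0,20,0,0,0,0,0,0,20]

```text
time: 5.3
eef_pos: [0.4797, 0.3936, 0.1666]
tcp_rot: [0.667, 0.745, 0.0, 0.0]
contact_force: [-0.5, 0.0, -2.2]
opening: 0.343
finger_force: 59.9
```

Call:
move_arm:
  plan: [2,-15,0,0,0,-1,20,3,-30,0,0,0,-1,20,3,-35,0,0,0,-1,20,3,-35,0,0,0,-1,20,3,-35,0,0,0,-1,20,3,-35,0,0,0,-1,20,3,-35,0,0,0,-1,20,3,-35,0,0,0,-1,20,3,-35,0,0,0,-1,20,3,-25,0,0,0,-1,20,2,-15,0,0,0,-0.4,20,0,0,0,0,0,0,20]

```text
time: 6.5
eef_pos: [0.5102, 0.0618, 0.1653]
tcp_rot: [0.733, 0.68, -0.001, -0.001]
contact_force: [0.2, 0.1, -1.7]
opening: 0.334
finger_force: 59.9
```

```bash
python3 - <<'E'
from meas import *
pose(); c,s=cam("top"),cam("scene"); save(s,"sc3.png",(210,100,330,190)); save(c,"top3.png",(170,170,290,260))
E
```

```text
t 6.5 tcp [510.2  61.8 165.3] toolY deg -4.28 z [-0.002 -0.    -1.   ] op 28.6 ff 59.9 F [ 0.2  0.1 -1.7] q [-0.08 -0.    2.03 -0.    1.12 -0.  ]
```

View pics/sc3.png

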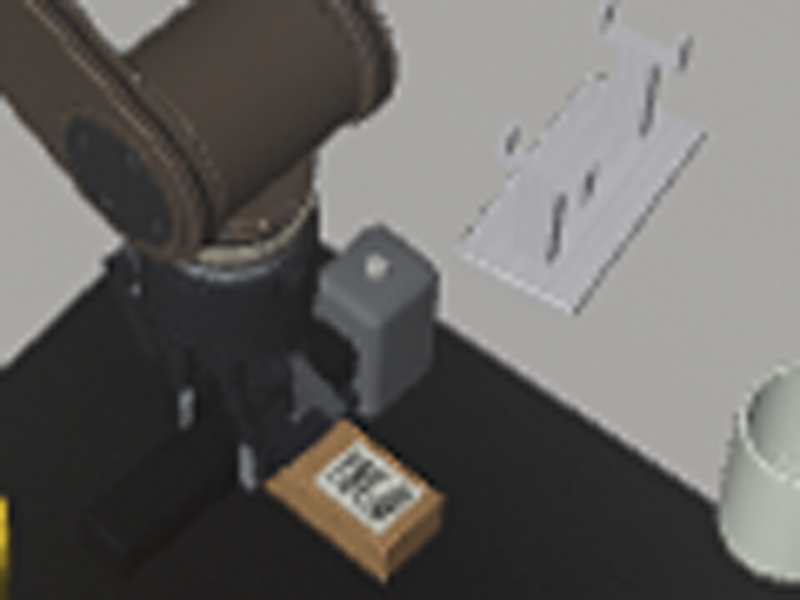

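View pics/top3.png

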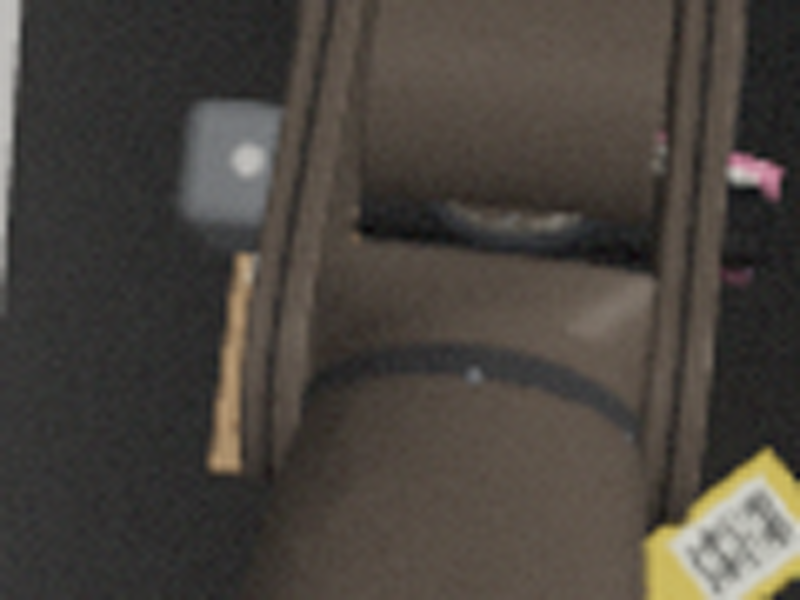

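The scanner is held level with its head over carton A's label. The dot is at scene (266.5,139.7) and top (207.2,194), and I triangulate from those.

```bash
python3 - <<'E'
from meas import *
c,s=cam("top"),cam("scene"); print(tri(c,(207.2,194),s,(266.55,139.75)))
b,w,*_=masks(s); o=np.zeros_like(w); o[165:182,255:280]=w[165:182,255:280]; quad(s,o,.03,"labelA")
t=ctrl.get_state()["eef_pos"]*1000; a=np.radians(85.7); print("exp dot",t+np.array([94*np.cos(a),94*np.sin(a),47.3]))
E
```

```text
(array([516.91960031, 155.54284155, 213.78102688]), np.float64(4.255767307724873))
labelA px [264. 173.] xy 518.3 155.5 size 46 35 ang -3.9
exp dot [517.37285806 158.28323582 213.24203623]
```

Call:
move_arm:
  plan: [1,0,0,0,0,0,20,0,0,0,0,0,0,20,0,0,0,0,0,0,20,0,0,0,0,0,0,20,0,0,0,0,0,0,20,0,0,0,0,0,0,20,0,0,0,0,0,0,20,0,0,0,0,0,0,20,0,0,0,0,0,0,20,0,0,0,0,0,0,20,0,0,0,0,0,0,20,0,0,0,0,0,0,20]

```text
time: 7.9
eef_pos: [0.5117, 0.0637, 0.1663]
tcp_rot: [0.732, 0.681, -0.0, -0.0]
contact_force: [0.3, 0.3, -2.3]
opening: 0.342
finger_force: 59.9
```

Call:
move_arm:
  plan: [0,0,0,0,0,0,20,0,0,0,0,0,0,20,0,0,0,0,0,0,20,0,0,0,0,0,0,20,0,0,0,0,0,0,20,0,0,0,0,0,0,20,0,0,0,0,0,0,20,0,0,0,0,0,0,20,0,0,0,0,0,0,20,0,0,0,0,0,0,20,0,0,0,0,0,0,20,0,0,0,0,0,0,20]

```text
time: 9.1
eef_pos: [0.5117, 0.0637, 0.1664]
tcp_rot: [0.732, 0.681, 0.0, 0.0]
contact_force: [-0.3, 1.0, -1.9]
opening: 0.336
finger_force: 59.9
```

Call:
move_arm:
  plan: [0,0,0,0,0,0,20,0,0,0,0,0,0,20,0,0,0,0,0,0,20,0,0,0,0,0,0,20,0,0,0,0,0,0,20,0,0,0,0,0,0,20,0,0,0,0,0,0,20,0,0,0,0,0,0,20,0,0,0,0,0,0,20,0,0,0,0,0,0,20,0,0,0,0,0,0,20,0,0,0,0,0,0,20]

```text
time: 10.3
eef_pos: [0.5117, 0.0637, 0.1663]
tcp_rot: [0.732, 0.681, 0.0, -0.0]
contact_force: [1.1, -0.3, -1.2]
opening: 0.344
finger_force: 59.9
```

```bash
python3 - <<'E'
from meas import *
pose(); s=cam("scene")
b,w,*_=masks(s)
for n,x0,y0,x1,y1 in(("A",255,165,282,190),("B",180,200,235,250)):
    o=np.zeros_like(w); o[y0:y1,x0:x1]=w[y0:y1,x0:x1]; quad(s,o,.03,"label"+n)
E
```

```text
t 10.3 tcp [511.7  63.7 166.3] toolY deg -4.09 z [ 0.  0. -1.] op 29.4 ff 59.9 F [ 1.1 -0.3 -1.2] q [-0.07 -0.    2.02  0.    1.12 -0.  ]
labelA px [264. 173.] xy 518.3 155.5 size 46 35 ang -3.9
labelB px [210. 224.] xy 507.3 -105.5 size 46 34 ang 7.2
```

Call:
move_arm:
  plan: [0,-12,0,0,0,1,20,1,-25,0,0,0,1,20,1,-30,0,0,0,1,20,1,-30,0,0,0,1.5,20,1,-30,0,0,0,1.5,20,1,-30,0,0,0,1,20,1,-30,0,0,0,1,20,0,-30,0,0,0,1,20,0,-25,0,0,0,1,20,0,-15,0,0,0,0.9,20,0,-4,0,0,0,0,20,0,0,0,0,0,0,20]

```text
time: 11.55
eef_pos: [0.5176, -0.1975, 0.1662]
tcp_rot: [0.664, 0.747, 0.0, -0.0]
contact_force: [0.3, -0.2, -3.0]
opening: 0.34
finger_force: 59.8
```

```bash
python3 - <<'E'
from meas import *
pose(); s,c=cam("scene"),cam("top")
b,w,*_=masks(s)
for n,x0,y0,x1,y1 in(("A",255,165,282,190),("B",180,200,235,250)):
    o=np.zeros_like(w); o[y0:y1,x0:x1]=w[y0:y1,x0:x1]; quad(s,o,.03,"label"+n)
def dot(k,p,r=9):
    g=k["color"].astype(float).mean(2); u,v=map(int,p); g=g[v-r:v+r+1,u-r:u+r+1]; m=g>150
    ys,xs=np.nonzero(m); return (xs.mean()+u-r,ys.mean()+v-r,m.sum()) if m.any() else None
e=(.507,-.106,.2138); p1,p2=pix(c,e),pix(s,e); d1,d2=dot(c,p1),dot(s,p2); print(p1,d1,p2,d2)
if d1 and d2: print(tri(c,d1[:2],s,d2[:2]))
E
```

```text
t 11.55 tcp [ 517.6 -197.5  166.2] toolY deg 6.73 z [-0.  0. -1.] op 29.0 ff 59.8 F [ 0.3 -0.2 -3. ] q [-0.55  0.08  1.93  0.    1.12 -0.67]
labelA px [264. 173.] xy 518.3 155.5 size 46 35 ang -3.9
labelB px [210. 224.] xy 506.9 -105.8 size 47 34 ang 6.8
(np.float64(322.2444371994636), np.float64(201.22480756354884)) (np.float64(321.90909090909093), np.float64(201.9090909090909), np.int64(22)) (np.float64(204.90246613137842), np.float64(195.75383402262318)) (np.float64(205.57142857142858), np.float64(191.78571428571428), np.int64(14))
(array([ 504.61515346, -101.62926334,  227.2087753 ]), np.float64(3.753486023869756))
```

Call:
move_arm:
  plan: [0,0,0,0,0,0,20,0,0,0,0,0,0,20,0,0,0,0,0,0,20,0,0,0,0,0,0,20,0,0,0,0,0,0,20,0,0,0,0,0,0,20,0,0,0,0,0,0,20,0,0,0,0,0,0,20,0,0,0,0,0,0,20,0,0,0,0,0,0,20,0,0,0,0,0,0,20,0,0,0,0,0,0,20]

```text
time: 12.85
eef_pos: [0.5177, -0.1973, 0.1664]
tcp_rot: [0.664, 0.748, 0.0, 0.0]
contact_force: [0.3, -0.3, -2.2]
opening: 0.339
finger_force: 59.8
```

Call:
move_arm:
  plan: [0,0,0,0,0,0,20,0,0,0,0,0,0,20,0,0,0,0,0,0,20,0,0,0,0,0,0,20,0,0,0,0,0,0,20,0,0,0,0,0,0,20,0,0,0,0,0,0,20,0,0,0,0,0,0,20,0,0,0,0,0,0,20,0,0,0,0,0,0,20,0,0,0,0,0,0,20,0,0,0,0,0,0,20]

```text
time: 14.05
eef_pos: [0.5177, -0.1973, 0.1663]
tcp_rot: [0.664, 0.748, -0.0, 0.0]
contact_force: [-0.4, 0.2, -2.2]
opening: 0.337
finger_force: 59.8
```

Call:
move_arm:
  plan: [0,0,0,0,0,0,20,0,0,0,0,0,0,20,0,0,0,0,0,0,20,0,0,0,0,0,0,20,0,0,0,0,0,0,20,0,0,0,0,0,0,20,0,0,0,0,0,0,20,0,0,0,0,0,0,20,0,0,0,0,0,0,20,0,0,0,0,0,0,20,0,0,0,0,0,0,20,0,0,0,0,0,0,20]

```text
time: 15.25
eef_pos: [0.5177, -0.1973, 0.1663]
tcp_rot: [0.664, 0.748, -0.0, -0.0]
contact_force: [0.4, 0.5, -2.2]
opening: 0.341
finger_force: 59.8
```

```bash
python3 - <<'E'
from meas import *
pose(); s=cam("scene")
b,w,*_=masks(s)
for n,x0,y0,x1,y1 in(("A",235,148,290,195),("B",180,200,235,250)):
    o=np.zeros_like(w); o[y0:y1,x0:x1]=w[y0:y1,x0:x1]; quad(s,o,.03,"label"+n)
E
```

```text
t 15.25 tcp [ 517.7 -197.3  166.3] toolY deg 6.81 z [-0. -0. -1.] op 29.1 ff 59.8 F [ 0.4  0.5 -2.2] q [-0.55  0.08  1.93 -0.    1.12 -0.67]
labelA px [264. 173.] xy 517.8 155.2 size 47 35 ang -2.5
labelB px [210. 224.] xy 506.9 -105.6 size 47 34 ang 6.8
```

Call:
move_arm:
  plan: [-3,12,0,0,0,0,20,-3,25,0,0,0,0,20,-3,45,0,0,0,0,20,-3,45,0,0,0,0,20,-3,45,0,0,0,0,20,-3,45,0,0,0,0,20,-3,45,0,0,0,0,20,-3,45,0,0,0,0,20,-3,45,0,0,0,0,20,-3,45,0,0,0,0,20,-3,45,0,0,0,0,20,-3,45,0,0,0,0,20]

```text
time: 16.5
eef_pos: [0.4804, 0.292, 0.1665]
tcp_rot: [0.664, 0.748, -0.0, -0.0]
contact_force: [1.4, 0.3, -2.6]
opening: 0.341
finger_force: 59.8
```

Call:
move_arm:
  plan: [-2,45,0,0,0,-0.5,20,0,30,0,0,0,0,20,0,20,0,0,0,0,20,0,9,0,0,0,0,20,0,0,0,0,0,0,20,0,0,0,0,0,0,20,0,0,0,0,0,0,20]

```text
time: 17.2
eef_pos: [0.4797, 0.3926, 0.1662]
tcp_rot: [0.668, 0.745, -0.0, 0.0]
contact_force: [-1.4, -0.3, -1.4]
opening: 0.342
finger_force: 59.8
```

```bash
python3 - <<'E'
from meas import *
pose()
E
```

```text
t 17.2 tcp [479.7 392.6 166.2] toolY deg 6.24 z [-0.    -0.001 -1.   ] op 29.2 ff 59.8 F [-1.4 -0.3 -1.4] q [ 0.52  0.23  1.77 -0.    1.14  0.41]
```

Call:
move_arm:
  plan: [0,1,-20,0,0,0,20,0,0,-25,0,0,0,20,0,0,-20,0,0,0,20,0,0,-10,0,0,0,20,0,0,-5,0,0,0,20,0,0,-2,0,0,0,20,0,0,-2,0,0,0,20,0,0,0,0,0,0,20,0,0,0,0,0,0,20]

```text
time: 18.1
eef_pos: [0.4802, 0.395, 0.0832]
tcp_rot: [0.667, 0.745, 0.001, 0.0]
contact_force: [-0.1, 0.0, -1.6]
opening: 0.339
finger_force: 59.9
```

```bash
python3 - <<'E'
from meas import *
pose()
E
```

```text
t 18.1 tcp [480.2 395.   83.2] toolY deg 6.31 z [ 0.001  0.001 -1.   ] op 28.9 ff 59.9 F [-0.1  0.  -1.6] q [0.53 0.33 1.81 0.   1.   0.42]
```

Call:
move_arm:
  plan: [0,0,-1,0,0,0,20,0,0,0,0,0,0,20,0,0,0,0,0,0,45,0,0,0,0,0,0,65,0,0,0,0,0,0,85,0,0,0,0,0,0,85,0,0,0,0,0,0,85,0,0,0,0,0,0,85,0,0,0,0,0,0,85]

```text
time: 19.0
eef_pos: [0.4797, 0.3947, 0.0813]
tcp_rot: [0.667, 0.745, -0.0, -0.0]
contact_force: [0.0, -0.2, -0.4]
opening: 0.994
finger_force: 0.0
```

Call:
move_arm:
  plan: [0,0,15,0,0,0,85,0,0,35,0,0,0,85,0,0,40,0,0,0,85,0,0,40,0,0,0,85,0,-30,30,0,0,0,85,0,-40,0,0,0,0,85,0,-45,0,0,0,0,85,0,-45,0,0,0,0,85,0,0,0,0,0,0,85]

```text
time: 19.9
eef_pos: [0.48, 0.2309, 0.2428]
tcp_rot: [0.669, 0.743, 0.0, 0.001]
contact_force: [-0.4, -0.5, -0.4]
opening: 0.991
finger_force: 0.0
```

```bash
cat >> meas.py <<'E'
def sub(m,x0,y0,x1,y1):
    o=np.zeros_like(m); o[y0:y1,x0:x1]=m[y0:y1,x0:x1]; return o
E
python3 - <<'E'
from meas import *
pose(); s,c=cam("scene"),cam("top")
H,S,V=masks(c)[2:]; quad(c,sub((V<60).astype(np.uint8)*255,75,195,160,235),.11,"handle")
b,w,*_=masks(s); 
for n,x0,y0,x1,y1 in(("A",235,148,290,195),("B",180,200,235,250)): quad(s,sub(w,x0,y0,x1,y1),.03,"label"+n)
save(s,"sc4.png",(160,60,360,210))
E
```

```text
t 19.9 tcp [480.  230.9 242.8] toolY deg 6.04 z [ 0.002 -0.001 -1.   ] op 84.6 ff 0.0 F [-0.4 -0.5 -0.4] q [ 0.26 -0.04  1.91 -0.    1.27  0.15]
handle px [142. 215.] xy 474.3 326.2 size 90 18 ang 86.7
handle px [ 91. 215.] xy 470.8 449.4 size 26 20 ang 5.6
labelA px [264. 173.] xy 518.3 155.5 size 46 35 ang -3.9
labelB px [210. 224.] xy 507.3 -105.5 size 46 34 ang 7.2
```

View pics/sc4.png

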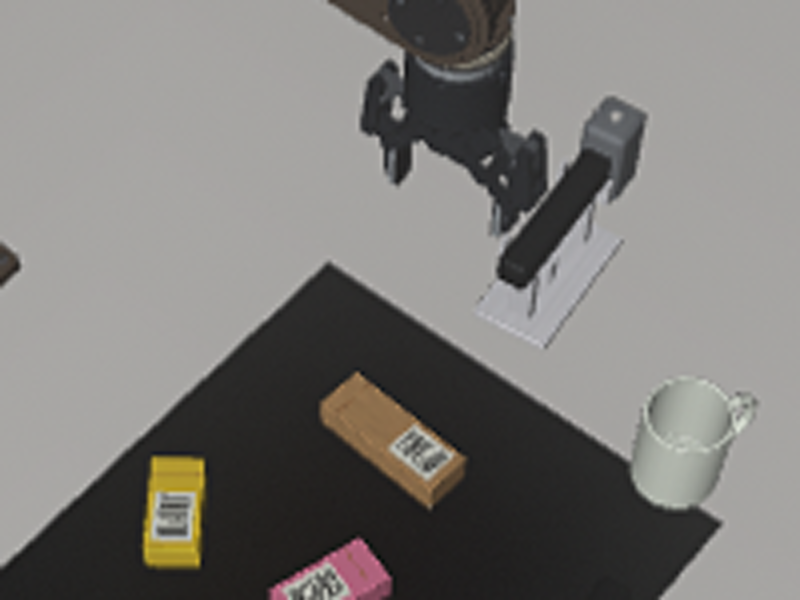

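The scanner is seated in the forks and the labels are unmoved. The mug is close to A's far end, so I'll carry A flat to the board first. Then I'll regrip it with a tilt and stand it up there.

Call:
move_arm:
  plan: [1,-8,-10,0,0,8,85,1,-8,-10,0,0,8,85,1,-8,-10,0,0,8,85,1,-8,-10,0,0,8,85,1,-8,-10,0,0,8,85,0,-8,-10,0,0,8,85,0,-8,-10,0,0,8,85,0,-8,-10,0,0,8,85,0,-8,-10,0,0,8,85,0,-1,-10,0,0,8,85,0,0,-20,0,0,0,85,0,0,0,0,0,0,85]

```text
time: 21.2
eef_pos: [0.483, 0.1626, 0.1191]
tcp_rot: [0.032, 1.0, -0.0, -0.003]
contact_force: [-0.5, -0.3, 0.7]
opening: 0.992
finger_force: 0.0
```

```bash
python3 - <<'E'
from meas import *
pose()
b,w,*_=masks(cam("scene"))
s=cam("scene"); b,w,*_=masks(s); quad(s,sub(w,235,148,290,195),.03,"labelA"); quad(s,sub(w,180,200,235,250),.03,"labelB")
c=cam("top"); g=c["color"]; 
m=((g.min(2)>120)).astype(np.uint8)*255
quad(c,sub(m,140,118,185,160),.09,"mug rim")
for n,uv in (("mouse",(316,129)),("stapler",(240,130)),("yellow",(276,254)),("pink",(269,198)),("pink2",(397,270))): print(n,(onz(c,*uv,.03)*1000).round())
E
```

```text
t 21.2 tcp [483.  162.6 119.1] toolY deg 86.39 z [-0.005 -0.    -1.   ] op 84.7 ff 0.0 F [-0.5 -0.3  0.7] q [ 0.13  0.05  2.07  0.    1.03 -1.38]
labelA px [264. 173.] xy 518.3 155.5 size 46 35 ang -3.9
labelB px [210. 224.] xy 507.3 -105.5 size 46 34 ang 7.2
mug rim px [161. 137.] xy 679.0 294.8 size 116 111 ang -88.1
mouse [ 738. -118.   30.]
stapler [728.  93.  30.]
yellow [391. -14.  30.]
pink [539.   8.  30.]
pink2 [ 358. -333.   30.]
```

Call:
move_arm:
  plan: [2,-5,-30,0,0,-0.4,85,0,0,-30,0,0,0,85,0,0,-30,0,0,0,85,0,0,-18,0,0,0,85,0,0,-7,0,0,0,85,0,0,0,0,0,0,85,0,0,0,0,0,0,35,0,0,0,0,0,0,35,0,0,0,0,0,0,35,0,0,0,0,0,0,35,0,0,0,0,0,0,35]
  newtons: 50

```text
time: 22.45
eef_pos: [0.4882, 0.157, 0.008]
tcp_rot: [0.036, 0.999, 0.0, 0.002]
contact_force: [0.1, -0.2, 6.1]
opening: 0.531
finger_force: 53.8
```

```bash
python3 - <<'E'
from meas import *
pose()
E
```

```text
t 22.45 tcp [488.2 157.    8. ] toolY deg 85.91 z [ 0.003  0.    -1.   ] op 45.3 ff 53.8 F [ 0.1 -0.2  6.1] q [ 0.11  0.24  2.1   0.    0.8  -1.39]
```

Call:
move_arm:
  plan: [0,0,15,0,0,0,35,0,0,25,0,0,0,35,0,0,35,0,0,0,35,0,0,40,0,0,0,35,0,0,30,0,0,0,35,0,0,0,0,0,0,35]

```text
time: 23.05
eef_pos: [0.4897, 0.1571, 0.1564]
tcp_rot: [0.036, 0.999, 0.001, 0.005]
contact_force: [0.4, -0.4, -1.4]
opening: 0.525
finger_force: 53.1
```

Call:
move_arm:
  plan: [4,-20,0,0,0,-3,35,5,-35,0,0,0,-3.5,35,5,-45,0,0,0,-3.5,35,5,-45,0,0,0,-3.5,35,5,-45,0,0,0,-3.5,35,5,-45,0,0,0,-3.5,35,5,-45,0,0,0,-3.5,35,5,-45,0,0,0,-3.5,35,5,-45,0,0,0,-3.5,35,5,-45,0,0,0,-3.5,35,5,-45,0,0,0,-3.5,35,3,-45,0,0,0,-3,35]

```text
time: 24.25
eef_pos: [0.5426, -0.3493, 0.1484]
tcp_rot: [0.385, 0.923, 0.001, -0.002]
contact_force: [1.2, 1.0, -1.5]
opening: 0.527
finger_force: 53.0
```

Call:
move_arm:
  plan: [0,-30,0,0,0,0,35,0,-17,0,0,0,0,35,0,-5,0,0,0,0,35,0,0,0,0,0,0,35]

```text
time: 24.65
eef_pos: [0.5432, -0.3995, 0.1499]
tcp_rot: [0.384, 0.924, 0.001, -0.001]
contact_force: [-0.0, 0.3, -1.5]
opening: 0.529
finger_force: 53.0
```

```bash
python3 - <<'E'
from meas import *
pose()
E
```

```text
t 24.65 tcp [ 543.2 -399.5  149.9] toolY deg 44.9 z [-0.002  0.002 -1.   ] op 45.2 ff 53.0 F [-0.   0.3 -1.5] q [-0.78  0.36  1.64  0.    1.15 -1.57]
```

Call:
move_arm:
  plan: [0,0,10,-5.3,-5.3,0,35,0,0,0,-5.3,-5.3,0,35,0,0,0,-5.3,-5.3,0,35,0,0,0,-5.3,-5.3,0,35,0,0,0,-5.3,-5.3,0,35,0,0,0,-5.3,-5.3,0,35,0,0,0,0,0,0,35,0,0,0,0,0,0,35]

```text
time: 25.45
eef_pos: [0.5448, -0.3993, 0.1749]
tcp_rot: [0.355, 0.858, -0.142, 0.343]
contact_force: [-0.8, -1.2, -1.0]
opening: 0.525
finger_force: 53.1
```

```bash
python3 - <<'E'
from meas import *
pose()
from scipy.optimize import least_squares
D=[(.286,1.577,1.279,.158,-.656,.231),(.03,1.83,1.28,.5023,-.2546,.2508),(.22,1.78,1.15,.4758,.3894,.1668),(.33,1.82,1.0,.4805,.3941,.0827),(0,2.03,1.12,.5102,.0618,.1653),(.08,1.93,1.12,.5177,-.1973,.1663),(-.04,1.91,1.27,.48,.2309,.2428),(.05,2.07,1.03,.483,.1626,.1191),(.24,2.1,.8,.4882,.157,.008),(.36,1.64,1.15,.5432,-.3995,.1499)]
s=ctrl.get_state(); q=s["qpos"]; D.append((q[1],q[2],q[4],*s["eef_pos"]))
def f(p):
    a,h,L1,L2,L3,d=p; o=[]
    for q2,q3,q5,x,y,z in D:
        r=np.sqrt(x*x+y*y-d*d); A=q2+q3; o+=[a+L1*np.sin(q2)+L2*np.sin(A)+L3*np.sin(A+q5)-r,h+L1*np.cos(q2)+L2*np.cos(A)+L3*np.cos(A+q5)-z]
    return o
S=least_squares(f,[0,.3,.45,.4,.25,.1]); print(S.x.round(3),np.abs(S.fun).max())
E
```

```text
t 25.45 tcp [ 544.8 -399.3  174.9] toolY deg 45.01 z [ 0.489 -0.487 -0.724] op 44.9 ff 53.1 F [-0.8 -1.2 -1. ] q [-0.78  0.06  2.08 -0.01  0.24 -1.56]
[ 0.01   0.219  0.435  0.563  0.243 -0.   ] 0.005474912417620215
```

Call:
move_arm:
  plan: [0,0,0,5.14,5.14,0,35,0,0,0,5.14,5.14,0,35,0,0,0,5.14,5.14,0,35,0,0,0,5.14,5.14,0,35,0,0,0,5.14,5.14,0,35,0,0,0,5.14,5.14,0,35,0,0,-40,0,0,0,35,0,0,-40,0,0,0,35,0,0,-40,0,0,0,35,0,0,-15,0,0,0,35,0,0,0,0,0,0,35,0,0,0,0,0,0,35]

```text
time: 26.65
eef_pos: [0.5457, -0.4017, 0.0413]
tcp_rot: [0.383, 0.924, -0.001, 0.001]
contact_force: [0.8, -1.6, -1.0]
opening: 0.528
finger_force: 52.9
```

```bash
python3 - <<'E'
from meas import *
pose()
E
```

```text
t 26.65 tcp [ 545.7 -401.7   41.3] toolY deg 44.92 z [ 0.002 -0.002 -1.   ] op 45.1 ff 52.9 F [ 0.8 -1.6 -1. ] q [-0.78  0.49  1.68 -0.    0.97 -1.57]
```

Call:
move_arm:
  plan: [0,0,-15,0,0,0,35,0,0,-10,0,0,0,35,0,0,-3,0,0,0,35,0,0,0,0,0,0,35,0,0,0,0,0,0,85,0,0,0,0,0,0,85,0,0,0,0,0,0,85,0,0,0,0,0,0,85,0,0,10,0,0,0,85,0,0,25,0,0,0,85,0,0,25,0,0,0,85,0,0,20,0,0,0,85]

```text
time: 27.85
eef_pos: [0.5447, -0.401, 0.0938]
tcp_rot: [0.383, 0.924, -0.0, 0.001]
contact_force: [-0.3, -0.7, -0.1]
opening: 0.993
finger_force: 0.0
```

Call:
move_arm:
  plan: [7,-7,4,5.66,5.66,0,85,7,-7,4,5.66,5.66,0,85,7,-7,4,5.66,5.66,0,85,7,-7,0,5.66,5.66,0,85,8,-8,0,5.66,5.66,0,85,0,0,0,0,0,0,85,0,0,0,0,0,0,85]

```text
time: 28.55
eef_pos: [0.5798, -0.4361, 0.1007]
tcp_rot: [0.36, 0.867, 0.131, -0.318]
contact_force: [-0.1, 0.2, -0.1]
opening: 0.996
finger_force: 0.0
```

```bash
python3 - <<'E'
from meas import *
pose(); s,c=cam("scene"),cam("top"); save(s,"sc5.png",(90,220,250,340))
b,w,*_=masks(c); quad(c,sub(w,340,170,470,240),.034,"labelA"); b,w,*_=masks(s); quad(s,sub(w,110,240,215,360),.034,"S labelA")
E
```

```text
t 28.55 tcp [ 579.8 -436.1  100.7] toolY deg 44.93 z [-0.457  0.456 -0.764] op 85.0 ff 0.0 F [-0.1  0.2 -0.1] q [-0.78  0.91  1.02  0.    1.91 -1.57]
labelA px [367. 233.] xy 462.0 -252.7 size 83 50 ang -88.3
labelA px [456. 220.] xy 492.5 -508.5 size 176 83 ang -33.3
labelA px [429. 193.] xy 565.8 -425.4 size 48 34 ang -45.0
labelA px [406. 172.] xy 619.5 -367.9 size 271 17 ang -88.2
S labelA px [153. 312.] xy 570.5 -417.0 size 42 20 ang -43.5
S labelA px [189. 331.] xy 650.4 -373.5 size 221 172 ang -47.8
S labelA px [151. 254.] xy 451.6 -292.9 size 110 65 ang -45.6
```

View pics/sc5.png

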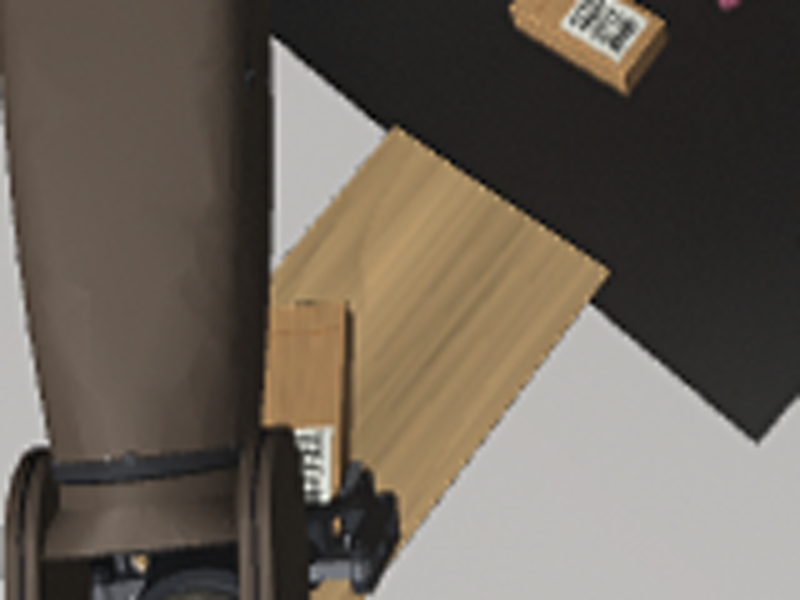

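The picture shows A lying on the board, label end outward and unobstructed. The tool leans outward above that end.

Call:
move_arm:
  plan: [-3,0,-25,0,0,0,85,0,0,-25,0,0,0,85,-8,8,-13,0,0,0,85,-8,8,-13,0,0,0,85,-7,7,-12,0,0,0,85,0,0,0,0,0,0,85,0,0,0,0,0,0,85]

```text
time: 29.35
eef_pos: [0.5542, -0.4133, 0.0162]
tcp_rot: [0.36, 0.868, 0.131, -0.316]
contact_force: [1.1, 1.0, 0.3]
opening: 0.992
finger_force: 0.0
```

```bash
python3 - <<'E'
from meas import *
pose()
E
```

```text
t 29.35 tcp [ 554.2 -413.3   16.2] toolY deg 44.95 z [-0.455  0.454 -0.766] op 84.7 ff 0.0 F [1.1 1.  0.3] q [-0.79  0.93  1.15 -0.    1.76 -1.57]
```

Down 3 mm more, then close.

Call:
move_arm:
  plan: [-1,1,-3,0,0,0,85,0,0,0,0,0,0,35,0,0,0,0,0,0,35,0,0,0,0,0,0,35,0,0,0,0,0,0,35,0,0,0,0,0,0,35,0,0,0,0,0,0,35]
  newtons: 60

```text
time: 30.05
eef_pos: [0.5536, -0.4129, 0.0129]
tcp_rot: [0.36, 0.868, 0.131, -0.316]
contact_force: [1.5, -2.3, 2.4]
opening: 0.529
finger_force: 62.3
```

```bash
python3 - <<'E'
from meas import *
pose()
E
```

```text
t 30.05 tcp [ 553.6 -412.9   12.9] toolY deg 44.93 z [-0.454  0.454 -0.766] op 45.1 ff 62.3 F [ 1.5 -2.3  2.4] q [-0.79  0.93  1.15 -0.    1.75 -1.57]
```

Call:
move_arm:
  plan: [0,0,15,0,0,0,35,0,0,25,0,0,0,35,0,0,30,0,0,0,35,0,0,30,0,0,0,35,0,0,30,-5.66,-5.66,0,35,-3,-5,20,-5.66,-5.66,0,35,-3,-5,10,-5.66,-5.66,0,35,-3,-5,0,-5.66,-5.66,0,35,0,-5,0,-5.66,-5.66,0,35,0,0,0,0,0,0,35]

```text
time: 31.05
eef_pos: [0.5416, -0.4298, 0.1721]
tcp_rot: [0.383, 0.924, 0.001, -0.002]
contact_force: [-1.0, 0.7, -0.9]
opening: 0.531
finger_force: 61.8
```

Call:
move_arm:
  plan: [0,0,0,0,0,-8,35,0,0,0,0,0,-8,35,0,0,0,0,0,-8,35,0,0,0,0,0,-8,35,0,0,0,0,0,-8,35,0,0,0,0,0,-8,35,0,0,0,0,0,-8,35,0,0,0,0,0,-8,35,0,0,0,0,0,-8,35,0,0,0,0,0,-8,35,0,0,0,0,0,-8,35,0,0,0,0,0,-8,35]

```text
time: 32.25
eef_pos: [0.5442, -0.4323, 0.1716]
tcp_rot: [0.944, 0.33, -0.001, -0.003]
contact_force: [0.4, -0.0, -1.5]
opening: 0.53
finger_force: 61.6
```

Call:
move_arm:
  plan: [0,0,0,0,0,-8,35,0,0,0,0,0,-8,35,0,0,0,0,0,-8,35,0,0,0,0,0,-8,35,0,0,0,0,0,-8,35,0,0,0,0,0,-8,35,0,0,0,0,0,-8,35,0,0,0,0,0,-8,35,0,0,0,0,0,-8,35,0,0,0,0,0,-8,35,0,0,0,0,0,-4,35,0,0,0,0,0,0,35]

```text
time: 33.45
eef_pos: [0.5443, -0.4324, 0.1717]
tcp_rot: [0.924, -0.383, -0.002, -0.001]
contact_force: [-0.4, 0.1, -1.5]
opening: 0.528
finger_force: 61.6
```

```bash
python3 - <<'E'
from meas import *
pose()
E
```

```text
t 33.45 tcp [ 544.3 -432.4  171.7] toolY deg -135.08 z [-0.002  0.003 -1.   ] op 45.1 ff 61.6 F [-0.4  0.1 -1.5] q [-0.82  0.38  1.57  0.    1.2   1.54]
```

Call:
move_arm:
  plan: [0,-1,0,5.87,5.87,0,35,0,-1,0,5.87,5.87,0,35,0,-1,0,5.87,5.87,0,35,0,0,0,5.87,5.87,0,35,0,0,0,5.87,5.87,0,35,0,0,0,5.87,5.87,0,35,0,0,0,0,0,0,35,0,0,0,0,0,0,35]

```text
time: 34.25
eef_pos: [0.5442, -0.4354, 0.1698]
tcp_rot: [0.838, -0.347, -0.39, -0.161]
contact_force: [0.4, -0.2, -1.2]
opening: 0.532
finger_force: 61.9
```

```bash
python3 - <<'E'
from meas import *
pose(); s,c=cam("scene"),cam("top"); save(s,"sc6.png",(90,200,250,320))
E
```

```text
t 34.25 tcp [ 544.2 -435.4  169.8] toolY deg -135.04 z [-0.54   0.541 -0.644] op 45.4 ff 61.9 F [ 0.4 -0.2 -1.2] q [-0.81  0.88  1.   -0.02  2.13  1.54]
```

View pics/sc6.png

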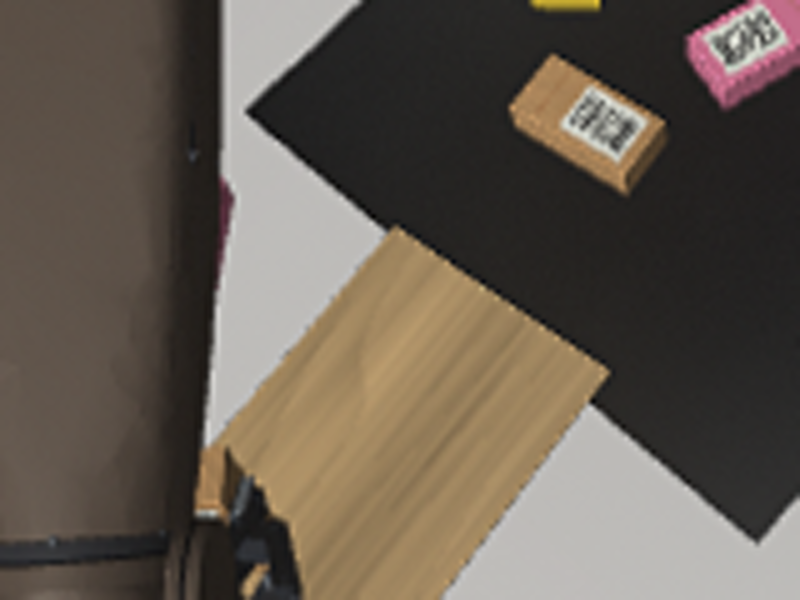

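The arm hides most of A, but the upper part I can see looks upright. I lower and watch the contact force.

Call:
move_arm:
  plan: [0,0,-20,0,0,0,35,0,0,-30,0,0,0,35,0,0,-20,0,0,0,35,0,0,-8,0,0,0,35,0,0,0,0,0,0,35,0,0,-2,0,0,0,35,0,0,0,0,0,0,35,0,0,0,0,0,0,35]

```text
time: 35.15
eef_pos: [0.5447, -0.436, 0.0938]
tcp_rot: [0.838, -0.348, -0.388, -0.16]
contact_force: [0.5, -0.5, -1.1]
opening: 0.528
finger_force: 61.9
```

```bash
python3 - <<'E'
from meas import *
pose()
E
```

```text
t 35.15 tcp [ 544.7 -436.    93.8] toolY deg -135.07 z [-0.539  0.539 -0.648] op 45.1 ff 61.9 F [ 0.5 -0.5 -1.1] q [-0.81  0.95  1.02 -0.02  2.04  1.54]
```

Call:
move_arm:
  plan: [0,0,-4,0.2,0.2,0,35,0,0,-3,0,0,0,35,0,0,0,0,0,0,35,0,0,0,0,0,0,35]

```text
time: 35.55
eef_pos: [0.5445, -0.4358, 0.0868]
tcp_rot: [0.837, -0.348, -0.391, -0.162]
contact_force: [0.2, -0.6, 3.6]
opening: 0.529
finger_force: 62.1
```

Call:
move_arm:
  plan: [0,0,-1,0,0,0,35,0,0,0,0,0,0,35,0,0,0,0,0,0,35]

```text
time: 35.85
eef_pos: [0.5445, -0.4358, 0.0868]
tcp_rot: [0.837, -0.347, -0.391, -0.162]
contact_force: [1.1, -1.0, 7.0]
opening: 0.527
finger_force: 62.5
```

```bash
python3 - <<'E'
from meas import *
pose()
E
```

```text
t 35.85 tcp [ 544.5 -435.8   86.8] toolY deg -135.07 z [-0.542  0.542 -0.642] op 45.0 ff 62.5 F [ 1.1 -1.   7. ] q [-0.81  0.97  1.01 -0.02  2.04  1.54]
```

Call:
move_arm:
  plan: [0,0,1,0,0,0,35,0,0,0,0,0,0,50,0,0,0,0,0,0,60,0,0,0,0,0,0,75,0,0,0,0,0,0,85,0,0,0,0,0,0,85,0,0,0,0,0,0,85]

```text
time: 36.55
eef_pos: [0.5442, -0.4354, 0.0851]
tcp_rot: [0.837, -0.347, -0.391, -0.162]
contact_force: [0.3, 0.5, 0.6]
opening: 0.998
finger_force: 0.0
```

Call:
move_arm:
  plan: [5,-5,6,0,0,0,85,11,-11,13,0,0,0,85,16,-16,20,0,0,0,85,16,-16,20,0,0,0,85,16,-16,20,0,0,0,85,0,0,30,0,0,0,85,0,0,40,0,0,0,85,0,0,0,0,0,0,85]

```text
time: 37.35
eef_pos: [0.6092, -0.5006, 0.2431]
tcp_rot: [0.839, -0.349, -0.386, -0.159]
contact_force: [-0.8, -0.2, 1.3]
opening: 0.994
finger_force: 0.0
```

```bash
python3 - <<'E'
from meas import *
pose(); s,c=cam("scene"),cam("top"); im=np.hstack([c["color"][130:290,280:480],s["color"][190:350,90:290]]); save({"color":im},"both7.png")
b,w,*_=masks(s); quad(s,sub(w,180,200,235,250),.03,"labelB")
E
```

```text
t 37.35 tcp [ 609.2 -500.6  243.1] toolY deg -135.08 z [-0.536  0.537 -0.651] op 84.9 ff 0.0 F [-0.8 -0.2  1.3] q [-0.81  1.12  0.46 -0.03  2.42  1.54]
labelB px [210. 224.] xy 507.3 -105.5 size 46 34 ang 7.2
```

View pics/both7.png

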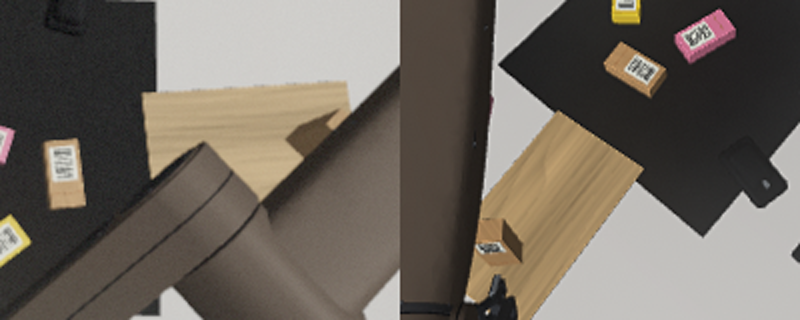

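A is standing upright on the board in both views, and B is where it was. I straighten the tool, unwind the yaw and go to B.

Call:
move_arm:
  plan: [0,0,0,-5.86,-5.86,0,85,0,0,0,-5.86,-5.86,0,85,0,0,0,-5.86,-5.86,0,85,0,0,0,-5.86,-5.86,0,85,0,0,0,-5.86,-5.86,0,85,0,0,0,-5.86,-5.86,0,85,0,0,0,0,0,8.28,85,0,0,0,0,0,8.28,85,0,0,0,0,0,8.28,85,0,0,0,0,0,8.28,85,0,0,0,0,0,8.28,85,0,0,0,0,0,8.28,85]

```text
time: 38.65
eef_pos: [0.6076, -0.4989, 0.2321]
tcp_rot: [0.999, 0.043, -0.004, -0.001]
contact_force: [-0.5, -0.1, 0.1]
opening: 0.993
finger_force: 0.0
```

Call:
move_arm:
  plan: [-4,18,0,0,0,8.28,85,-4,18,0,0,0,8.28,85,-4,18,0,0,0,8.28,85,-4,18,0,0,0,8.28,85,-4,18,0,0,0,8.28,85,-4,18,0,0,0,8.28,85,-4,18,0,0,0,8.28,85,-4,18,0,0,0,8.28,85,-4,18,0,0,0,8.28,85,-4,18,0,0,0,8.28,85,-4,18,0,0,0,8.28,85,-4,18,0,0,0,8.28,85]

```text
time: 39.85
eef_pos: [0.5592, -0.2822, 0.2325]
tcp_rot: [0.614, 0.79, -0.002, 0.001]
contact_force: [0.5, -0.0, -0.3]
opening: 0.993
finger_force: 0.0
```

Call:
move_arm:
  plan: [-4,18,0,0,0,8.28,85,-4,18,0,0,0,8.28,85,-4,18,0,0,0,8.28,85,-4,18,0,0,0,8.28,85,-4,18,0,0,0,8.28,85,-4,18,0,0,0,8.28,85,-4,18,0,0,0,8.28,85,-4,18,0,0,0,8.28,85,-4,18,0,0,0,8.28,85,-4,18,0,0,0,8.28,85,0,0,0,0,0,0,85,0,0,0,0,0,0,85]

```text
time: 41.05
eef_pos: [0.5197, -0.1033, 0.2334]
tcp_rot: [-0.058, 0.998, 0.0, 0.002]
contact_force: [0.3, 0.5, 0.0]
opening: 0.996
finger_force: 0.0
```

```bash
python3 - <<'E'
from meas import *
pose(); s=cam("scene"); b,w,*_=masks(s); quad(s,sub(w,180,200,235,250),.03,"labelB")
c=cam("top"); save({"color":np.hstack([c["color"][130:290,280:480],s["color"][190:350,90:290]])},"both8.png")
E
```

```text
t 41.05 tcp [ 519.7 -103.3  233.4] toolY deg 96.66 z [ 0.004  0.001 -1.   ] op 85.1 ff 0.0 F [0.3 0.5 0. ] q [-0.39 -0.04  1.93  0.    1.25 -2.08]
labelB px [210. 224.] xy 507.3 -105.7 size 46 34 ang 6.1
```

View pics/both8.png

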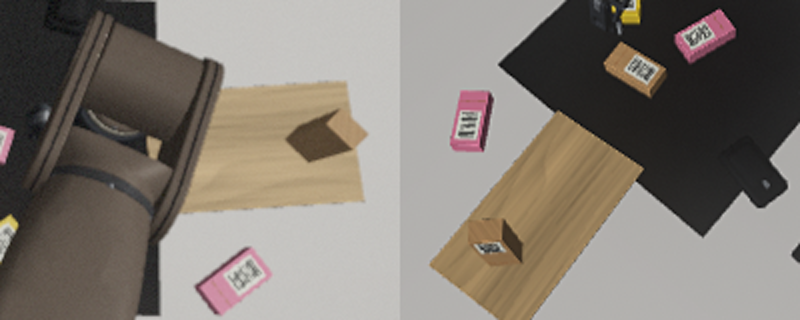

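Call:
move_arm:
  plan: [6,0.5,-20,-0.95,7.94,0,85,6,0.5,-20,-0.95,7.94,0,85,6,0.5,-20,-0.95,7.94,0,85,6,0.5,-20,-0.95,7.94,0,85,4,0.5,-20,-0.95,7.94,0,85,0,0,-30,0,0,0,85,0,0,-25,0,0,0,85,0,0,-5,0,0,0,85,0,0,0,0,0,0,85,0,0,0,0,0,0,85]

```text
time: 42.15
eef_pos: [0.5491, -0.1016, 0.0758]
tcp_rot: [-0.055, 0.939, -0.021, -0.338]
contact_force: [0.1, -0.8, 0.9]
opening: 0.999
finger_force: 0.0
```

```bash
python3 - <<'E'
from meas import *
pose(); c,s=cam("top"),cam("scene"); b,w,*_=masks(s); quad(s,sub(w,180,200,235,250),.03,"labelB")
E
```

```text
t 42.15 tcp [ 549.1 -101.6   75.8] toolY deg 96.73 z [-0.632 -0.076 -0.771] op 85.3 ff 0.0 F [ 0.1 -0.8  0.9] q [-0.26  0.58  1.59 -0.24  1.62 -1.88]
labelB px [211. 226.] xy 512.4 -111.4 size 54 47 ang 6.8
```

Call:
move_arm:
  plan: [-10,-1,-14,0,0,0,85,-10,-1,-14,0,0,0,85,-10,-1,-14,0,0,0,85,-10,-1,-12,0,0,0,85,-10,-1,-10,0,0,0,85,0,0,0,0,0,0,85,0,0,0,0,0,0,85]

```text
time: 42.95
eef_pos: [0.4984, -0.1061, 0.0107]
tcp_rot: [-0.055, 0.939, -0.021, -0.338]
contact_force: [0.1, 0.4, -0.1]
opening: 0.996
finger_force: 0.0
```

```bash
python3 - <<'E'
from meas import *
pose()
E
```

```text
t 42.95 tcp [ 498.4 -106.1   10.7] toolY deg 96.77 z [-0.633 -0.076 -0.77 ] op 85.0 ff 0.0 F [ 0.1  0.4 -0.1] q [-0.28  0.6   1.72 -0.25  1.48 -1.86]
```

Call:
move_arm:
  plan: [0,-0.5,-2,0,0,0,85,0,0,0,0,0,0,35,0,0,0,0,0,0,35,0,0,0,0,0,0,35,0,0,0,0,0,0,35,0,0,0,0,0,0,35,0,0,0,0,0,0,35]

```text
time: 43.65
eef_pos: [0.4988, -0.1066, 0.0088]
tcp_rot: [-0.055, 0.939, -0.021, -0.338]
contact_force: [2.1, 0.6, 2.2]
opening: 0.531
finger_force: 62.2
```

```bash
python3 - <<'E'
from meas import *
pose()
E
```

```text
t 43.65 tcp [ 498.8 -106.6    8.8] toolY deg 96.78 z [-0.633 -0.076 -0.771] op 45.3 ff 62.2 F [2.1 0.6 2.2] q [-0.29  0.6   1.72 -0.26  1.47 -1.86]
```

Call:
move_arm:
  plan: [0,0,15,0,0,0,35,0,0,25,0,0,0,35,0,0,30,0,0,0,35,0,0,30,0,0,0,35,0,0,30,0.94,-7.86,0,35,0,0,20,0.94,-7.86,0,35,0,0,10,0.94,-7.86,0,35,0,0,0,0.94,-7.86,0,35,0,0,0,0.94,-7.86,0,35,0,0,0,0,0,-8.27,35,0,0,0,0,0,-8.27,35,0,0,0,0,0,-8.27,35]

```text
time: 44.85
eef_pos: [0.4969, -0.1062, 0.1685]
tcp_rot: [0.16, 0.987, 0.0, -0.001]
contact_force: [0.5, 0.6, -0.2]
opening: 0.529
finger_force: 61.6
```

Call:
move_arm:
  plan: [1.5,-9,0,0,0,-8.27,35,1.5,-9,0,0,0,-8.27,35,1.5,-9,0,0,0,-8.27,35,1.5,-9,0,0,0,-8.27,35,1.5,-9,0,0,0,-8.27,35,1.5,-9,0,0,0,-8.27,35,1.5,-9,0,0,0,-8.27,35,1.5,-9,0,0,0,-8.27,35,1.5,-9,0,0,0,-8.27,35,1.5,-9,0,0,0,-8.27,35,1.5,-9,0,0,0,-8.27,35,1.5,-9,0,0,0,-8.27,35]

```text
time: 46.05
eef_pos: [0.5153, -0.2143, 0.1682]
tcp_rot: [0.855, 0.518, -0.0, -0.001]
contact_force: [0.6, -0.2, -1.4]
opening: 0.527
finger_force: 61.5
```

Call:
move_arm:
  plan: [1.5,-9,0,0,0,-8.27,35,1.5,-9,0,0,0,-8.27,35,1.5,-9,0,0,0,-8.27,35,1.5,-9,0,0,0,-8.27,35,1.5,-9,0,0,0,-8.27,35,1.5,-9,0,0,0,-8.27,35,1.5,-9,0,0,0,-8.27,35,1.5,-9,0,0,0,-8.27,35,0,-6,0,0,0,-8.27,35,0,0,0,0,0,-8.27,35,0,0,0,0,0,0,35,0,0,0,0,0,0,35]

```text
time: 47.25
eef_pos: [0.5277, -0.292, 0.1682]
tcp_rot: [0.985, -0.172, 0.0, -0.0]
contact_force: [0.3, -0.2, -0.2]
opening: 0.529
finger_force: 61.6
```

```bash
python3 - <<'E'
from meas import *
pose()
E
```

```text
t 47.25 tcp [ 527.7 -292.   168.2] toolY deg -109.82 z [ 0.     0.001 -1.   ] op 45.1 ff 61.6 F [ 0.3 -0.2 -0.2] q [-0.67  0.19  1.81  0.    1.14  1.24]
```

Call:
move_arm:
  plan: [1,-1,0,2.87,7.9,0,35,1,0,0,2.87,7.9,0,35,0,0,0,2.87,7.9,0,35,0,0,0,2.87,7.9,0,35,0,0,0,2.87,7.9,0,35,0,0,0,2.87,7.9,0,35,0,0,0,0,0,0,35,0,0,0,0,0,0,35]

```text
time: 48.05
eef_pos: [0.5301, -0.2931, 0.1669]
tcp_rot: [0.891, -0.156, -0.419, -0.074]
contact_force: [1.3, 0.0, -0.5]
opening: 0.525
finger_force: 61.8
```

```bash
python3 - <<'E'
from meas import *
pose()
E
```

```text
t 48.05 tcp [ 530.1 -293.1  166.9] toolY deg -109.93 z [-0.724  0.263 -0.638] op 44.8 ff 61.8 F [ 1.3  0.  -0.5] q [-0.59  0.68  1.32 -0.21  1.99  1.32]
```

Call:
move_arm:
  plan: [0,0,-20,0,0,0,35,0,0,-30,0,0,0,35,0,0,-30,0,0,0,35,0,0,-15,0,0,0,35,0,0,-10,0,0,0,35,0,0,-3,0,0,0,35,0,0,0,0,0,0,35,0,0,0,0,0,0,35]

```text
time: 48.85
eef_pos: [0.5309, -0.294, 0.0618]
tcp_rot: [0.892, -0.157, -0.418, -0.073]
contact_force: [0.6, -1.1, -1.3]
opening: 0.526
finger_force: 61.8
```

```bash
python3 - <<'E'
from meas import *
pose()
E
```

```text
t 48.85 tcp [ 530.9 -294.    61.8] toolY deg -110.0 z [-0.722  0.262 -0.64 ] op 44.9 ff 61.8 F [ 0.6 -1.1 -1.3] q [-0.59  0.8   1.34 -0.2   1.86  1.36]
```

Call:
move_arm:
  plan: [0,0,-3,0,0,0,35,0,0,-2,0,0,0,35,0,0,0,0,0,0,35,0,0,0,0,0,0,35]

```text
time: 49.25
eef_pos: [0.5302, -0.2935, 0.0553]
tcp_rot: [0.891, -0.157, -0.419, -0.074]
contact_force: [-1.0, -0.1, -0.6]
opening: 0.528
finger_force: 61.8
```

Call:
move_arm:
  plan: [0,0,-1,0,0,0,35,0,0,0,0,0,0,35,0,0,0,0,0,0,35]

```text
time: 49.55
eef_pos: [0.5302, -0.2934, 0.0543]
tcp_rot: [0.891, -0.157, -0.419, -0.074]
contact_force: [-0.3, 0.2, -2.3]
opening: 0.525
finger_force: 61.8
```

Call:
move_arm:
  plan: [0,0,-1,0,0,0,35,0,0,0,0,0,0,35,0,0,0,0,0,0,35]

```text
time: 49.85
eef_pos: [0.5303, -0.2935, 0.0534]
tcp_rot: [0.891, -0.157, -0.419, -0.074]
contact_force: [0.4, -0.4, 0.1]
opening: 0.524
finger_force: 61.9
```

Call:
move_arm:
  plan: [0,0,-1,0,0,0,35,0,0,0,0,0,0,35,0,0,0,0,0,0,35]

```text
time: 50.15
eef_pos: [0.5303, -0.2936, 0.0533]
tcp_rot: [0.891, -0.157, -0.419, -0.074]
contact_force: [-0.6, 0.5, 3.6]
opening: 0.529
finger_force: 62.1
```

Contact with the board. I release and retreat along the tool axis (0.72, -0.26, 0.64).

Call:
move_arm:
  plan: [0,0,0.5,0,0,0,35,0,0,0,0,0,0,50,0,0,0,0,0,0,60,0,0,0,0,0,0,75,0,0,0,0,0,0,85,0,0,0,0,0,0,85,0,0,0,0,0,0,85]

```text
time: 50.85
eef_pos: [0.5302, -0.2935, 0.0527]
tcp_rot: [0.891, -0.157, -0.419, -0.074]
contact_force: [-0.5, -0.0, -0.2]
opening: 0.994
finger_force: 0.0
```

Call:
move_arm:
  plan: [7,-2.5,6,0,0,0,85,14,-5,13,0,0,0,85,22,-8,19,0,0,0,85,22,-8,19,0,0,0,85,22,-8,19,0,0,0,85,0,0,35,0,0,0,85,0,0,45,0,0,0,85,0,0,45,0,0,0,85,0,40,40,0,0,0,85,0,45,0,0,0,0,85,0,45,0,0,0,0,85,0,45,0,0,0,0,85]

```text
time: 52.05
eef_pos: [0.6174, -0.1532, 0.2904]
tcp_rot: [0.892, -0.158, -0.418, -0.074]
contact_force: [0.6, 0.3, 0.1]
opening: 0.997
finger_force: 0.0
```

Call:
move_arm:
  plan: [0,45,0,0,0,0,85,0,45,0,0,0,0,85,0,45,0,0,0,0,85,0,45,0,0,0,0,85,0,0,0,0,0,0,85,0,0,0,0,0,0,85]

```text
time: 52.65
eef_pos: [0.6174, 0.0264, 0.2898]
tcp_rot: [0.892, -0.156, -0.419, -0.073]
contact_force: [0.1, -0.1, 0.0]
opening: 0.993
finger_force: 0.0
```

```bash
python3 - <<'E'
from meas import *
pose(); s,c=cam("scene"),cam("top"); save({"color":np.hstack([c["color"][130:290,330:480],s["color"][220:380,90:240]])},"both9.png")
H,S,V=masks(c)[2:]; quad(c,sub((V<60).astype(np.uint8)*255,75,195,160,235),.11,"handle")
save(c,"topf.png"); save(s,"scf.png")
E
```

```text
t 52.65 tcp [617.4  26.4 289.8] toolY deg -109.85 z [-0.724  0.261 -0.639] op 84.8 ff 0.0 F [ 0.1 -0.1  0. ] q [-0.18  0.58  1.24  0.16  2.18  1.77]
```

View pics/both9.png

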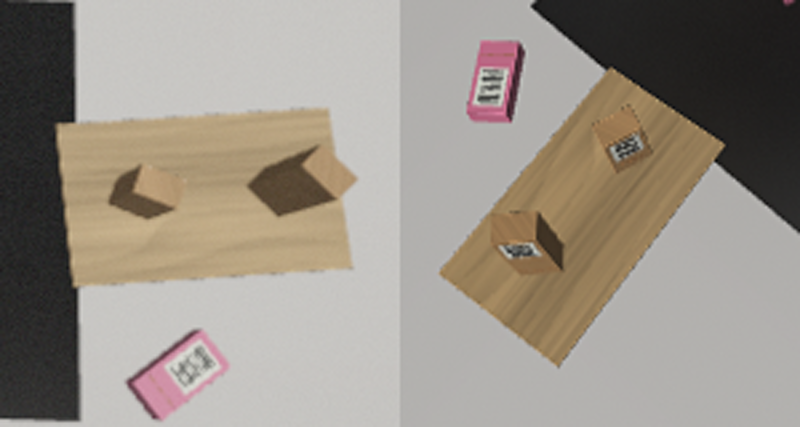

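Both cartons stand upright, well inside the board. The scanner was seen seated in the forks after release, and the arm is clear, so I hand in.

```bash
python3 -c "
from plant import order; print(order.sign_off())"
```

```text
the job is handed in; nothing more can be done
None
```

I scanned the long carton and then the short one (no mid carton was on the desk), put the scanner back in its rest, stood both cartons upright on the board, and handed the job in at about 53 s; the sign-off returned no verdict.

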